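# Click the filter wheel round to its lens

### The job

On the small lamp unit, flick the toothed filter wheel round with a fingertip, click by click and counter-clockwise as seen from above (the way of the raised arrow), until the one tall lens barrel on the wheel stands at the fixed pointer, and stop there without clicking past it. Do not take hold of the barrel or lift anything: leave the unit standing where it is, do not disturb the things around it, and finish with the hand clear.

Things in the scene. Friction and masses are not known exactly. Their poses are not given: they have to be found in the camera images.
- filter_unit: White lamp unit, loose on rubber feet, about 3 kg. Origin on the table under the wheel's axis, z up, +x towards its tall back housing (away from the robot), +y left. Deck: x -30 to 125, y -58 to 58 mm, 21 mm high; housing: x 78 to 124, y -56 to 56 mm, 93 mm high, raised arrow on top. At the front (x below -30 mm) the wheel overhangs bare table, where a finger pointing down can reach its teeth.
- wheel_centre (a point): Wheel centre on its vertical axis, 42 mm above the unit's origin. Horizontal aluminium disc, 96 mm diameter, 36 to 50 mm above the table, with eight straight teeth reaching out to 66 mm radius, 45 degrees apart, each 8 mm wide and 34 to 50 mm above the table. At rest no tooth points straight to the front (unit -x): the nearest two lie 22.5 degrees either side of it.
- filter_wheel (a joint): Wheel angle, rad, growing counter-clockwise from above (front teeth then go to unit -y, the robot's right); 0 = lens barrel at the pointer. A sprung detent holds it at each multiple of 0.785 (one click, 45 degrees); let go between, it snaps to the nearer. A click takes about 3 N at the teeth. Starts at rest two, three or four clicks short of 0 (-1.57, -2.36 or -3.14).
- barrel (a point): Centre of the top of the lens barrel: the only tall upright cylinder on the wheel, 23 mm in diameter, standing 15 mm above the disc (top 65 mm above the table), 33 mm from the wheel's axis. The seven other stations have low flat caps (18 mm in diameter, about 1 mm high).
- pointer_tip (a point): Tip of the fixed pointer, a dark rod 6 mm thick that reaches from the back housing over the teeth towards the axis; the tip is 50 mm from the axis along unit +x, 57 mm above the table. In the end the barrel stands between it and the axis, about 5 mm short of it.
- specimen_cup: Bystander: empty clear specimen cup with a lid, 62 mm in diameter, 67 mm high, left of the unit; origin at the centre of its underside.
- dropper_bottle: Bystander: amber dropper bottle, 27 mm in diameter, 86 mm high, close at the right of the unit; origin at the centre of its underside.
- forceps: Bystander: steel forceps, 15 x 123 x 8 mm, lying near the front edge of the table, along its own y; origin at the centre of its underside.
- lab_timer: Bystander: white digital timer, 62 x 66 x 20 mm, lying at the front right; origin at the centre of its underside.
- swab_tub: Bystander: white tub, 77 mm in diameter, 80 mm high, at the back right; origin at the centre of its underside.
- sticky_pad: Bystander: pad of paper notes, 76 x 77 x 13 mm, lying at the back left; origin at the centre of its underside.

How it is judged:
By the outcome, as a careful person would: the job done as asked, in the order asked, and still so for the second after the job is handed in, with the robot touching nothing.
It also fails if it takes over 54 s, if anything falls off the work surface, if the arm or the gripper's body presses on something with over 40 N, if the wrist force passes 120 N, or if a joint passes its speed limit or range.

### The arm

A 7-joint arm with a two-finger parallel gripper is mounted at the origin on a cart in front of the work surface, level with it; the furniture and walls round the work are solid. World frame = base frame: x ahead of the robot, y to its left, z up, the work surface at z = 0. Lengths are in m, angles in rad, forces in N, time in s.
With the tool pointing down it reaches from about 0.4 to 0.85 m from the base axis. Payload 4.5 kg.
Tool frame: the origin (TCP) lies midway between the tips of the shut fingers; the grasp point (between the pads) lies 19 mm behind it; y points along the fingers, z is the direction in which the jaws open and shut, and the axes are right-handed (so a half turn about y gives the same grasp; the last joint's range is limited). The gripper opens to 88 mm and grips with 3 to 60 N. Pads are 18 mm wide; open, the fingers measure 123 mm over their backs; the gripper's body (75 mm by 187 mm) begins 45 mm behind the grasp point.
Start: joints at [1.222, 0.689, -0.195, 1.565, 0.157, 0.902, -0.215], TCP at [0.233, -0.58, 0.239] pointing down, gripper open.
Joint ranges: [-3.01, 3.01], [-0.46, 2.08], [-1.47, 1.51], [0.13, 2.56], [-1, 4.14], [0.04, 2.09], [-2.66, 2.66]. Speed limits (rad/s): [2.57, 2.57, 3.14, 3.14, 3.14, 3.14, 3.14].

### API

Orientations are given as a unit quaternion [x, y, z, w].
In Python, from plant import r, snapshot, get_calibration, job, boxes_of gives the robot as it stands. The module is installed in compiled form; this text tells all that it offers.
- The arm moves only by the shell command python3 -m handwheel 'ROWS' [OPENING] [FORCE]. ROWS is JSON, a list that holds one entry, the list of rows, each a list of 6 numbers: the shift along the tool's x, y, z as a fraction of full scale, then the turn, a rotation vector about the tool's x, y, z as a fraction of full scale. In form: [[[x, y, z, wx, wy, wz], ...]]. A call has 1 to 12 rows; each row is the pose to reach, as a shift and turn from the pose commanded when the call began, along the tool's axes at that moment, turning the shorter way round; what a row does not reach only later rows make up. Full scale, the value 1, is 100 cm for a shift and 180 degrees for a turn. A row lasts 1/12 s, in which the tool goes at most 41.7 mm and 7.16 degrees, less where a joint would pass 70% of its speed; a pose out of reach is approached as far as the arm can. A call with a number of a shift or a turn outside -1 to 1 is refused whole. A call with a gripper value outside its range is refused whole. OPENING is the opening, from -1 (shut) to 1 (fully open), set as the call begins (- or left out, the last holds). The fingers move at their own pace and stop on an object; FORCE is the grip in N (left out, the last holds). Time passes only in rows, so rows that repeat a pose let the fingers close. It gives the time, the measured TCP pose, the force and the opening at its end, in the units of the state.
- r.get_state(): the state, without advancing time (a new reading comes with each control period).
- snapshot(name): name is "scene" or "side" or "wrist"; returns the picture (384x512x3 uint8, red, green, blue); there is no depth.
- get_calibration(name): a dict with "fx", "fy", "cx", "cy" (pixels), "T" (4x4, takes a point from camera to world coordinates). Camera axes: x right, y down, z forward; pixel columns grow to the right and rows downward; lengths in m; the calibration is good to about 2 mm. A picture is of the moment at which its call begins: read the wrist's pose just before it. get_calibration takes no time and is no camera call; for the wrist camera it gives the pose at the moment of the call.
- job.finish_job(): hands the job in, once; it reports no verdict.
Trained networks look in the newest picture that a camera, given by its name, has taken for a name from the list of things; names that differ only in an ending like _2 or _b are one class to them, and where a whole thing is asked for, a point or a joint stands for the part that bears it (a point fixed in the world has none). Each returns a list of dicts, best first, with "confidence" (0 to 1); they miss things now and then, are a little off and sometimes report something else, mostly with a low value. They report only what shows in the picture. A call takes as long as a camera call.
- boxes_of(thing, camera): "bbox" ([left, top, right, bottom] in pixels, round what is visible of it).
The state is a dict: "clock": time; "q": joint angles; "qd": joint speeds; "joint_torque": joint torques, N m; "tool_pos": TCP position; "eef_rot": TCP orientation; "contact_force": force on the tool from outside, world axes, zero at the start; "moment": the same for the moment, N m; "opening": opening from 0.0 (shut) to 1.0 (fully open).
Only numpy, scipy, OpenCV 4.12 (cv2) and the standard library are available. Lean on these libraries where they do the work, as an engineer would, in place of code of your own. Each camera call takes 0.05 s, during which the arm holds its last target. There are 200 camera calls.

## Working session

There is one attempt and no reset: what is moved stays moved. The work goes in short steps, Python scripts to look and compute and a shell command to move; the robot and the scene stay as the last step left them, time stands still between calls to the robot, and variables do not carry over. Pictures are saved under pics/ and viewed, about 8 in all and at most 12, crops included, and the job is handed in when it is done.

```bash
mkdir -p pics; python3 - <<'E'
from plant import r,snapshot,get_calibration,boxes_of
import cv2,numpy as np
s=r.get_state();print(s['clock'],s['tool_pos'],s['eef_rot'],s['opening'])
ims=[]
for c in("scene","side"):
    im=snapshot(c);cv2.imwrite(f"pics/{c}0.png",im[:,:,::-1]);ims.append(im)
    k=get_calibration(c);print(c,k['fx'],k['fy'],k['cx'],k['cy'],np.round(k['T'],4).tolist())
    for t in("filter_unit","filter_wheel","barrel","pointer_tip","dropper_bottle","specimen_cup","forceps","lab_timer"):
        print(t,[(np.round(b['bbox']).tolist(),round(b['confidence'],2)) for b in boxes_of(t,c)[:2]])
E
```

```text
0.0 [ 0.23315953 -0.57920862  0.23792697] [-0.13473071  0.69480079 -0.69357327  0.13437117] 1.0005840446566183
scene 425.6324192521625 425.6324192521625 256.62125702650275 193.38352265848553 [[0.6988, -0.5571, 0.4488, 0.1591], [-0.7153, -0.5348, 0.4498, -0.3868], [-0.0106, -0.6353, -0.7722, 0.7264], [0.0, 0.0, 0.0, 1.0]]
filter_unit [([230.0, 146.0, 324.0, 239.0], 0.95)]
filter_wheel [([230.0, 182.0, 290.0, 231.0], 0.92)]
barrel [([230.0, 183.0, 292.0, 233.0], 0.57)]
pointer_tip [([229.0, 144.0, 320.0, 237.0], 0.6)]
dropper_bottle [([297.0, 216.0, 314.0, 244.0], 0.82)]
specimen_cup [([236.0, 142.0, 264.0, 173.0], 0.93), ([270.0, 300.0, 314.0, 346.0], 0.71)]
forceps [([176.0, 258.0, 229.0, 300.0], 0.7)]
lab_timer [([268.0, 299.0, 314.0, 344.0], 0.6)]
side 370.3773922853945 370.3773922853945 252.25884056793726 195.53769990654553 [[-0.8185, -0.3338, 0.4675, 0.094], [-0.5743, 0.4601, -0.6771, 0.6456], [0.0109, -0.8228, -0.5683, 0.6337], [0.0, 0.0, 0.0, 1.0]]
filter_unit [([208.0, 171.0, 281.0, 234.0], 0.58)]
filter_wheel [([233.0, 195.0, 279.0, 224.0], 0.96)]
barrel [([230.0, 192.0, 282.0, 225.0], 0.56)]
pointer_tip [([209.0, 170.0, 278.0, 236.0], 0.8), ([134.0, 228.0, 179.0, 250.0], 0.33)]
dropper_bottle [([268.0, 176.0, 274.0, 202.0], 0.6)]
specimen_cup [([190.0, 207.0, 217.0, 234.0], 0.96)]
forceps [([304.0, 229.0, 322.0, 258.0], 0.47)]
lab_timer [([318.0, 191.0, 345.0, 209.0], 0.77)]
```

```bash
python3 - <<'E'
import cv2,numpy as np
a=cv2.imread("pics/scene0.png")[130:270,190:350];b=cv2.imread("pics/side0.png")[150:270,170:330]
cv2.imwrite("pics/a.png",cv2.resize(a,None,fx=4.2,fy=4.2,interpolation=cv2.INTER_CUBIC))
cv2.imwrite("pics/b.png",cv2.resize(b,None,fx=4.5,fy=4.5,interpolation=cv2.INTER_CUBIC))
E
```

```text
(no output)
```

View pics/a.png

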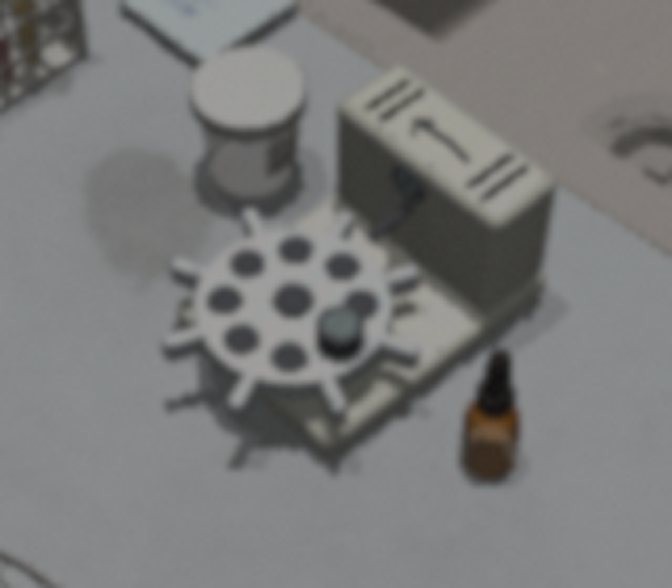

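View pics/b.png

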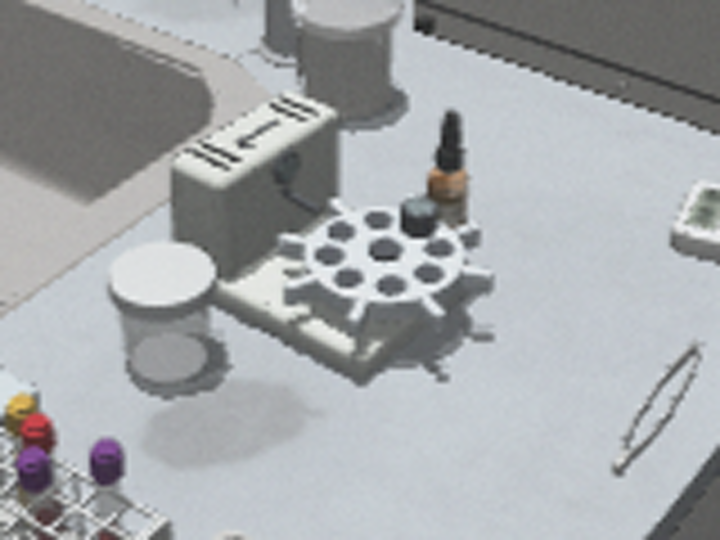

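The scene view shows the wheel hub at crop (292,300), the barrel at (340,330) and the pointer ending near (375,230). The barrel looks two clicks clockwise of the pointer, and the bottle is close at the right. I'll fit the wheel pose from the station caps in both views.

```bash
cat > h.py <<'E'
import numpy as np
from plant import r,get_calibration
def proj(k,P):
    T=np.array(k['T']);p=(np.atleast_2d(P)-T[:3,3])@T[:3,:3]
    return p[:,:2]/p[:,2:]*[k['fx'],k['fy']]+[k['cx'],k['cy']]
def back(k,uv,z):
    T=np.array(k['T']);d=T[:3,:3]@[(uv[0]-k['cx'])/k['fx'],(uv[1]-k['cy'])/k['fy'],1]
    return T[:3,3]+d*(z-T[2,3])/d[2]
E
python3 - <<'E'
from h import *
from scipy.optimize import least_squares
A=np.array([(295,250),(342,265),(362,303),(290,357),(241,339),(224,300),(248,263),(292,300)])/4.2+[190,130]
B=np.array([(377,219),(341,230),(329,255),(348,277),(391,286),(429,272),(440,247),(386,248)])/4.5+[170,150]
A-=.4;B-=.4
ks,kd=get_calibration("scene"),get_calibration("side")
for n,k,S in(("scene",ks,A),("side",kd,B)):
    P=np.array([back(k,u,.051) for u in S]);c=P[-1,:2];d=P[:-1,:2]-c
    print(n,c.round(4),np.degrees(np.arctan2(d[:,1],d[:,0])).round(1),np.hypot(*d.T).round(4))
def res(p,raw=False):
    c=p[:2];out=[]
    for k,S in((ks,A),(kd,B)):
        P=np.array([back(k,u,.051) for u in S]);
        a=np.degrees(np.arctan2(*(P[:-1,:2]-c).T[::-1]));a=np.radians(np.round((a-p[2])/45)*45+p[2])
        M=np.vstack([c+.033*np.c_[np.cos(a),np.sin(a)],c]);out.append((proj(k,np.c_[M,np.full(8,.051)])-S).ravel())
    return np.concatenate(out)
best=min((least_squares(res,[.57,0.,y]) for y in range(-20,25,5)) if 0 else (least_squares(res,[*back(ks,A[-1],.051)[:2],y]) for y in range(-20,25,5)),key=lambda s:s.cost)
print(best.x,best.cost,np.abs(best.fun).max())
# barrel top, housing top corners
print('barrel',back(ks,np.array([340,322])/4.2+[189.6,129.6],.065),back(kd,np.array([420,206])/4.5+[169.6,149.6],.065))
print('house top front edge scene',[back(ks,np.array(u)/4.2+[189.6,129.6],.093).round(3).tolist() for u in((340,107),(492,222),(400,68),(552,185))])
print('ptr tip',back(ks,np.array([375,232])/4.2+[189.6,129.6],.057))
print('bottle',back(ks,(305.5,242),0),'cup',back(ks,(249,172),0))
for n,u in(('forceps',(202,280)),):print(n,back(ks,u,0))
from scipy.spatial.transform import Rotation as R
s=r.get_state();print(R.from_quat(s['eef_rot']).as_matrix().round(3))
E
```

```text
scene [ 0.5408 -0.011 ] [  41.4   -4.3  -49.3 -137.5  178.3  133.8   87. ] [0.0315 0.0328 0.0337 0.0342 0.0337 0.0328 0.0317]
side [ 0.5419 -0.0182] [ -44.9    1.3   47.6   87.5  129.1  171.9 -142.3] [0.0304 0.0325 0.0345 0.0364 0.0372 0.0341 0.0322]
[ 0.54015773 -0.01274924 -3.14822348] 2.9387229503391774 1.198494118007659
barrel [ 0.53902956 -0.04408704  0.065     ] [ 0.53893289 -0.04952512  0.065     ]
house top front edge scene [[0.621, 0.033, 0.093], [0.615, -0.069, 0.093], [0.662, 0.03, 0.093], [0.653, -0.075, 0.093]]
ptr tip [ 0.59645502 -0.01405907  0.057     ]
bottle [ 0.55873592 -0.12350594  0.        ] cup [0.61479485 0.09368312 0.        ]
forceps [ 0.3574402  -0.03751187  0.        ]
[[-0.928  0.     0.374]
 [-0.374 -0.    -0.928]
 [-0.    -1.     0.   ]]
```

Both views agree: wheel centre about (0.541, -0.014), unit yaw about -3°, barrel at -88° in the unit frame. That means two clicks. I'll shut the fingers and bring the hand round with the jaw axis along unit x.

```bash
python3 -m handwheel '[[[-0.362,-0.012,-0.317,0,-0.36,0],[-0.362,-0.012,-0.317,0,-0.36,0],[-0.362,-0.012,-0.317,0,-0.36,0],[-0.362,-0.012,-0.317,0,-0.36,0],[-0.362,-0.012,-0.317,0,-0.36,0],[-0.362,-0.012,-0.317,0,-0.36,0],[-0.362,-0.012,-0.317,0,-0.36,0],[-0.362,-0.012,-0.317,0,-0.36,0],[-0.362,-0.012,-0.317,0,-0.36,0],[-0.362,-0.012,-0.317,0,-0.36,0],[-0.362,-0.012,-0.317,0,-0.36,0],[-0.362,-0.012,-0.317,0,-0.36,0]]]' -1 10
python3 - <<'E'
from h import *
from scipy.spatial.transform import Rotation as R
s=r.get_state();print(R.from_quat(s['eef_rot']).as_matrix().round(3),s['q'])
E
```

```text
clock: 1.9
tool_pos: [0.4533, -0.1455, 0.2515]
eef_rot: [0.486, -0.512, 0.513, -0.488]
contact_force: [0.5, -0.9, 0.6]
opening: 0.114
[[-0.051  0.003  0.999]
 [-0.999  0.002 -0.051]
 [-0.002 -1.     0.003]] [ 0.5496686   0.51156446 -0.50843194  1.97704863  0.3583219   0.73811224
 -0.22364966]
```

```bash
python3 -m handwheel '[[[-0.195,0.05,0.009,0,0,0],[-0.195,0.05,0.009,0,0,0],[-0.195,0.05,0.009,0,0,0],[-0.195,0.05,0.009,0,0,0],[-0.195,0.05,0.009,0,0,0],[-0.195,0.05,0.009,0,0,0],[-0.195,0.05,0.009,0,0,0]]]'
python3 - <<'E'
from h import *
from plant import snapshot
import cv2
k=get_calibration("wrist")
im=snapshot("wrist")[:,:,::-1].copy();cv2.imwrite("pics/w0raw.png",im)
a=np.radians(-3+np.arange(0,360,45));c=np.array([.541,-.014])
for p in proj(k,np.c_[c+.033*np.c_[np.cos(a),np.sin(a)],np.full(8,.051)]):cv2.circle(im,tuple(int(v) for v in p),2,(0,0,255),-1)
for p in proj(k,np.c_[c+.066*np.c_[np.cos(a+np.pi/8),np.sin(a+np.pi/8)],np.full(8,.05)]):cv2.circle(im,tuple(int(v) for v in p),2,(0,255,0),-1)
s=r.get_state();t=s['tool_pos'];print(t,s['opening'],k['T'].round(3).tolist() if hasattr(k['T'],'round') else k['T'])
cv2.imwrite("pics/w0.png",cv2.resize(im,None,fx=1.5,fy=1.5))
E
```

```text
clock: 2.48
tool_pos: [0.471, 0.0463, 0.2005]
eef_rot: [-0.487, 0.513, -0.512, 0.487]
contact_force: [0.0, 0.2, 0.4]
opening: 0.005
[0.47088377 0.04391148 0.20064368] 0.0068916017057705815 [[0.999, -0.049, -0.013, 0.474], [-0.051, -0.966, -0.255, 0.11], [-0.0, 0.255, -0.967, 0.346], [0.0, 0.0, 0.0, 1.0]]
```

View pics/w0.png

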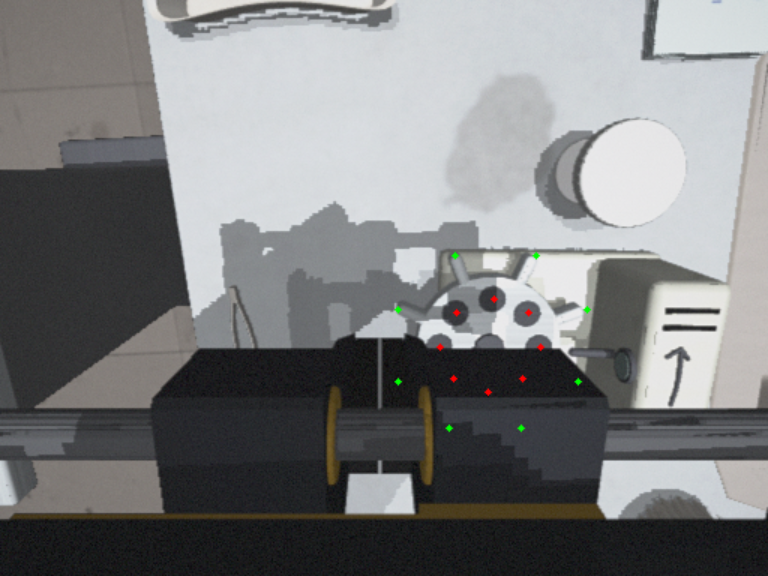

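The overlay lands on the caps and tooth tips within a few mm. The shut fingers sit left of and ahead of the front-left tooth. Next is the descent.

```bash
python3 -m handwheel '[[[0,0.04,0.003,0,0,0],[0,0.08,0.003,0,0,0],[0,0.12,0.003,0,0,0],[0,0.15,0.003,0,0,0],[0,0.168,0.003,0,0,0],[0,0.168,0.003,0,0,0],[0,0.168,0.003,0,0,0]]]'
python3 - <<'E'
from h import *
from plant import snapshot
import cv2
a=snapshot("scene")[:,:,::-1];b=snapshot("side")[:,:,::-1]
f=lambda i:cv2.resize(i,(400,400),interpolation=cv2.INTER_CUBIC)
cv2.imwrite("pics/d1.png",np.hstack([f(a[120:250,200:330]),f(b[140:270,190:320])]))
w=np.array(r.get_state()['tool_pos']);d=w[:2]-[.541,-.014];print(w,d@[.9987,-.05],d@[.05,.9987],r.get_state()['contact_force'])
E
```

```text
clock: 3.12
tool_pos: [0.4738, 0.0417, 0.0326]
eef_rot: [0.486, -0.514, 0.515, -0.484]
contact_force: [0.8, 0.1, 0.6]
opening: 0.008
[0.47485575 0.04249847 0.03397765] -0.06888318572734772 0.05311781001324617 [ 0.7709583  -0.02080833  0.90770273]
```

View pics/d1.png

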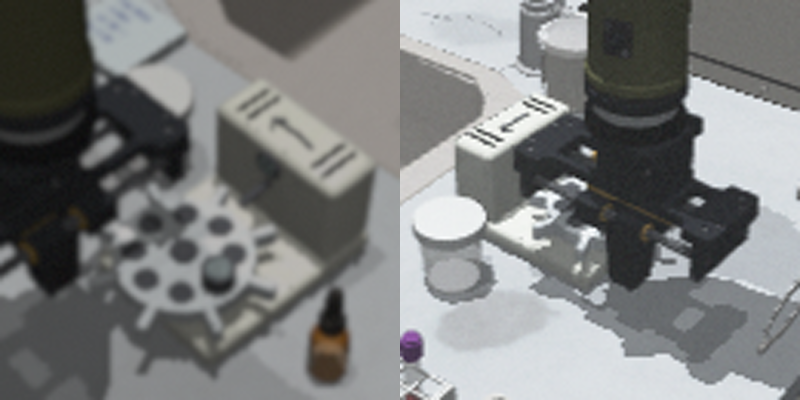

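```bash
python3 -m handwheel '[[[0.006,0,0,0,0,0],[0.012,0,0,0,0,0],[0.016,0,0,0,0,0],[0.020,0,0,0,0,0],[0.023,0,0,0,0,0],[0.026,0,0,0,0,0],[0.029,0,0,0,0,0],[0.031,0,0,0,0,0],[0.033,0,0,0,0,0],[0.035,0,0,0,0,0],[0.035,0,0,0,0,0],[0.035,0,0,0,0,0]]]'
python3 -m handwheel '[[[0.002,0,0,0,0,0],[0.004,0,0,0,0,0],[0.006,0,0,0,0,0],[0.008,0,0,0,0,0],[0.010,0,0,0,0,0],[0.012,0,0,0,0,0],[0.014,0,0,0,0,0],[0.016,0,0,0,0,0],[0.016,0,0,0,0,0],[0.016,0,0,0,0,0]]]'
python3 - <<'E'
from h import *
from plant import snapshot
import cv2
a=snapshot("scene")[:,:,::-1];b=snapshot("side")[:,:,::-1]
f=lambda i:cv2.resize(i,(400,400),interpolation=cv2.INTER_CUBIC)
cv2.imwrite("pics/d2.png",np.hstack([f(a[120:250,200:330]),f(b[140:270,190:320])]))
w=np.array(r.get_state()['tool_pos']);d=w[:2]-[.541,-.014];print(w,d@[.9987,-.05],d@[.05,.9987],r.get_state()['contact_force'])
E
```

```text
clock: 4.22
tool_pos: [0.4721, 0.0083, 0.0327]
eef_rot: [0.485, -0.514, 0.514, -0.485]
contact_force: [0.6, -0.2, -0.1]
opening: 0.006
clock: 5.05
tool_pos: [0.4711, -0.0076, 0.0327]
eef_rot: [0.485, -0.514, 0.514, -0.485]
contact_force: [0.3, -0.5, -0.6]
opening: 0.009
[ 0.47110204 -0.00727037  0.03271097] -0.07014357748135389 0.003225978648375773 [-1.2047574   0.72566164 -0.59653741]
```

View pics/d2.png

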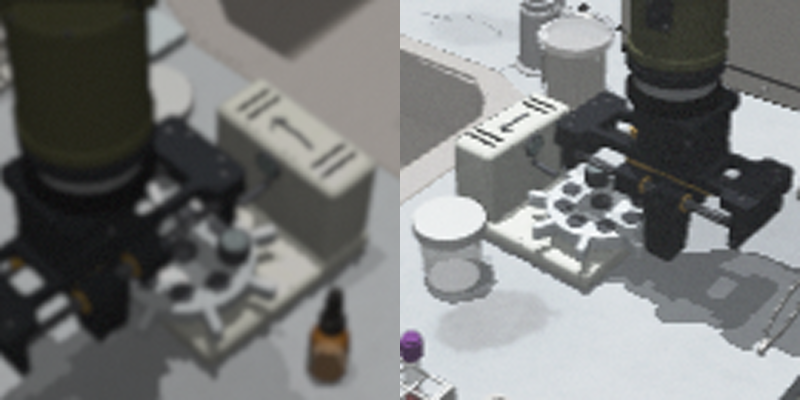

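The barrel has moved on from scene crop (220,270) to about (233,240), consistent with one click. I'll back off outward, return left and check the barrel angle before the second stroke.

```bash
python3 -m handwheel '[[[0,0,-0.015,0,0,0],[0,0,-0.03,0,0,0],[0,0,-0.03,0,0,0],[-0.02,0,-0.03,0,0,0],[-0.04,0,-0.03,0,0,0],[-0.051,0,-0.03,0,0,0],[-0.051,0,-0.03,0,0,0],[-0.051,0,-0.015,0,0,0],[-0.051,0,0.001,0,0,0],[-0.051,0,0.001,0,0,0],[-0.051,0,0.001,0,0,0]]]'
cat > chk.py <<'E'
from h import *
from plant import snapshot
import cv2,sys
w=np.array(r.get_state()['tool_pos']);d=w[:2]-[.541,-.014];print(w,d@[.9987,-.05],d@[.05,.9987],r.get_state()['contact_force'])
f=lambda i:cv2.resize(i,(400,400),interpolation=cv2.INTER_CUBIC);o=[]
for n,(y,x) in(("scene",(120,200)),("side",(140,190))):
    im=snapshot(n)[:,:,::-1].copy();k=get_calibration(n);g=f(im[y:y+130,x:x+130])
    for j in(0,-1,-2):   # predicted barrel-top places: red 0, green -1, blue -2 clicks
        a=np.radians(-3+45*j);p=proj(k,[.541+.033*np.cos(a),-.014+.033*np.sin(a),.065])[0]
        cv2.circle(g,tuple(int(v) for v in (p-[x,y]+.5)*400/130),3,[(0,0,255),(0,255,0),(255,0,0)][-j],-1)
    o.append(g)
cv2.imwrite(sys.argv[1],np.hstack(o))
E
python3 chk.py pics/d3.png
```

```text
clock: 6.07
tool_pos: [0.4752, 0.0421, 0.0326]
eef_rot: [0.485, -0.515, 0.515, -0.485]
contact_force: [0.6, -0.7, 0.1]
opening: 0.008
[0.47523488 0.04205983 0.03257755] -0.06848261689827141 0.0526986975010052 [ 0.57322191 -0.66464034  0.06639751]
```

View pics/d3.png

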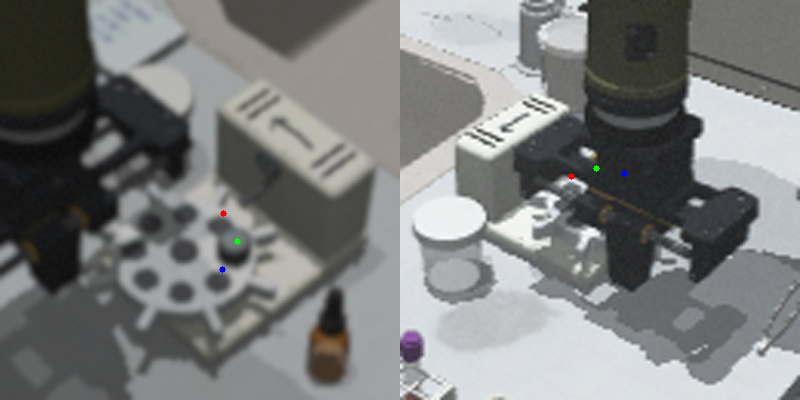

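The barrel (scene crop 235,241) sits on the green mark, so it is exactly one click short. The housing edges are unchanged. I'll repeat the stroke.

```bash
python3 -m handwheel '[[[0.006,0,0,0,0,0],[0.012,0,0,0,0,0],[0.016,0,0,0,0,0],[0.020,0,0,0,0,0],[0.023,0,0,0,0,0],[0.026,0,0,0,0,0],[0.029,0,0,0,0,0],[0.031,0,0,0,0,0],[0.033,0,0,0,0,0],[0.035,0,0,0,0,0],[0.035,0,0,0,0,0],[0.035,0,0,0,0,0]]]'
python3 -m handwheel '[[[0.002,0,0,0,0,0],[0.004,0,0,0,0,0],[0.006,0,0,0,0,0],[0.008,0,0,0,0,0],[0.010,0,0,0,0,0],[0.012,0,0,0,0,0],[0.014,0,0,0,0,0],[0.016,0,0,0,0,0],[0.016,0,0,0,0,0],[0.016,0,0,0,0,0]]]'
python3 -m handwheel '[[[0,0,-0.015,0,0,0],[0,0,-0.03,0,0,0],[0,0,-0.03,0,0,0],[0,-0.04,-0.03,0,0,0],[0,-0.08,-0.03,0,0,0],[0,-0.12,-0.03,0,0,0],[0,-0.16,-0.03,0,0,0],[0.04,-0.17,-0.03,0,0,0],[0.08,-0.17,-0.03,0,0,0],[0.12,-0.17,-0.03,0,0,0],[0.16,-0.17,-0.03,0,0,0],[0.16,-0.17,-0.03,0,0,0]]]'
python3 chk.py pics/d4.png
```

```text
clock: 7.17
tool_pos: [0.4731, 0.0081, 0.0327]
eef_rot: [0.485, -0.514, 0.514, -0.485]
contact_force: [0.5, -0.4, -0.7]
opening: 0.001
clock: 8.0
tool_pos: [0.4721, -0.0076, 0.0327]
eef_rot: [0.485, -0.514, 0.514, -0.485]
contact_force: [0.1, -0.1, -0.4]
opening: 0.006
clock: 9.0
tool_pos: [0.431, -0.1737, 0.2028]
eef_rot: [-0.484, 0.517, -0.517, 0.481]
contact_force: [-0.2, -0.1, -0.3]
opening: 0.007
[ 0.43095489 -0.17366719  0.20278451] -0.10191869605260459 -0.16496187506057383 [-0.15470026 -0.11608902 -0.25863277]
```

View pics/d4.png

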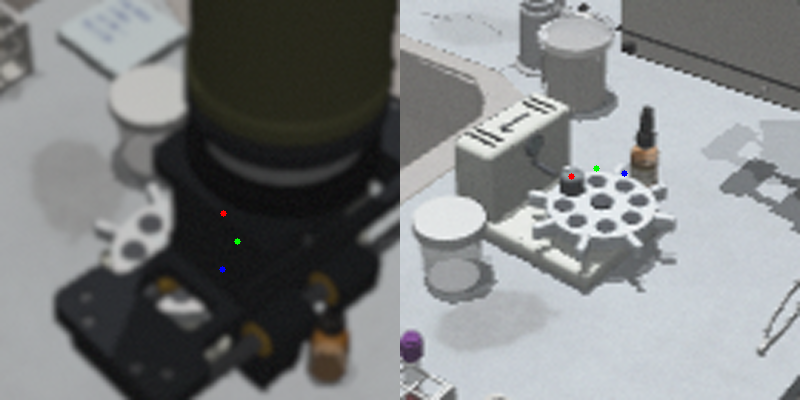

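The side view has the barrel on the red pointer mark (crop 571,178). The unit's front corner is at pixel (250,235) against (250,234) at the start, and the bottle and cup haven't moved. The hand is clear at z = 0.20 with no contact force, so I'm handing in.

```bash
python3 -c "
from plant import job
print(job.finish_job())"
```

```text
the job is handed in; nothing more can be done
None
```

I turned the filter wheel two clicks counter-clockwise with the shut fingertips, one front tooth per stroke, and the lens barrel now stands at the pointer. I then moved the hand clear and handed the job in at about 9 s of the 54 s allowed.

- **Barrel position:** after the first stroke it was one click short, as planned. After the second, the side view shows it on the predicted pointer position.
- **Unit and nearby things:** the unit, dropper bottle and specimen cup had not visibly moved in the side view (within about one pixel for the unit and bottle). I did not check the forceps, timer, tub and notepad separately, but the arm stayed away from them.
- **Forces:** the readings I took, at the end of each move, were at or below about 1.5 N.
- **Not confirmed:** at the end the arm blocked the scene camera's view of the wheel, so the final check rests on the side camera alone. No checks failed or disagreed.

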